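# Rack a stack of specimen pots by size

### The arm

A 7-joint arm with a two-finger parallel gripper is mounted at the origin on the work surface. World frame = base frame: x ahead of the robot, y to its left, z up, the work surface at z = 0. Lengths are in m, angles in rad, forces in N, time in s.
With the tool pointing down it reaches from about 0.4 to 0.875 m from the base axis. Payload 6.5 kg.
Tool frame: the origin (TCP) lies on the centre line of the jaws, within the pads' length; the fingertips stand 8 mm ahead of it and the grasp point (between the pads) lies 11 mm behind it; z points along the fingers, y is the line along which they close (so a half turn about z gives the same grasp; the last joint's range is limited). The gripper opens to 88 mm and grips with 3 to 60 N. Pads are 18 mm wide; open, the fingers measure 123 mm over their backs; the gripper's body (75 mm by 187 mm) begins 45 mm behind the grasp point.
Start: joints at [1.273, 0.536, -0.004, 1.538, 0.003, 1.067, -0.071], TCP at [0.149, -0.633, 0.247] pointing down, gripper open.
Joint ranges: [-2.7, 2.7], [-0.37, 2.16], [-1.27, 1.26], [0.24, 2.4], [-1.31, 4.45], [0.19, 1.91], [-2.76, 2.76]. Speed limits (rad/s): [2.39, 2.39, 3.14, 3.14, 3.14, 3.14, 3.14].

### API

Orientations are given as a 3x3 rotation matrix whose columns are the frame's x, y, z axes.
In Python, from plant import monitor, vision, job gives the robot as it stands.
- The arm moves only by the shell command python3 -m inch 'ROWS' [FORCE]. ROWS is JSON, a list that holds one entry, the list of rows, each a list of 5 numbers: the finger opening in mm, from 0 to 88.1, then the shift along the tool's x, y, z in mm, then the turn about the tool's z in rad. In form: [[[hand, tx, ty, tz, yaw], ...]]. A call has 1 to 10 rows; each row shifts and turns the commanded pose from where the row before left it, along the tool's axes as they then stand; what a row does not reach is not made up. A row lasts 1/12 s, in which the tool goes at most 41.7 mm and 7.16 degrees, less where a joint would pass 70% of its speed; a pose out of reach is approached as far as the arm can. A call with a gripper value outside its range is refused whole. The fingers move at their own pace and stop on an object; FORCE is the grip in N (left out, the last holds). Time passes only in rows, so rows that do not move let the fingers close. It gives the time, the measured TCP pose, the force, the opening and the grip force at its end, in the units of the state.
- monitor.get_obs(): the state, without advancing time (a new reading comes with each control period).
- vision.get_image(name): name is "scene" or "top"; returns a dict with "color" (400x640x3 uint8, red, green, blue), "fx", "fy", "cx", "cy" (pixels), "pose" (4x4, takes a point from camera to world coordinates). Camera axes: x right, y up, looking along -z (the intrinsics and any distortion apply to the point x, -y, -z); pixel columns grow to the right and rows downward; lengths in m; the calibration is good to about 2 mm. A picture is of the moment at which its call begins. There is no depth.
- job.sign_off(): hands the job in; it is judged then, once.
The state is a dict: "clock": time; "q": joint angles; "dq": joint speeds; "joint_torque": joint torques, N m; "tcp_pos": TCP position; "tool_rot": TCP orientation; "contact_force": force on the tool from outside, world axes, zero at the start; "wrist_torque": the same for the moment, N m; "grip_width": finger opening in m; "grasp_force": force on a finger pad.
Only numpy, scipy, OpenCV 4.12 (cv2) and the standard library are available. Lean on these libraries where they do the work, as an engineer would, in place of code of your own. Each camera call takes 0.05 s, during which the arm holds its last target. There are 200 camera calls.

### The job

Four specimen pots of different sizes stand in one stack on the lab bench. Take the stack apart and stand each pot, lid up, in the empty compartment of the steel tray that already holds pots of its own size. Keep the pots upright and do not drop them, and leave the tube rack and the reagent bottle where they are.

Things in the scene. Friction and masses are not known exactly. Their poses are not given: they have to be found in the camera images.
- pot_120_mid (a point): The largest loose specimen pot: 72 mm tall overall, white body of 56 mm diameter with a blue screw cap of 60 mm diameter that is the top 16 mm, flat lid. At the start it stands on the bench, bottom of the stack. About 150 g. The point is its centre, half-way up (36 mm above its underside); z is up along the pot's axis. Loose, rigid; grip it by the cap.
- pot_60_mid (a point): The second largest loose specimen pot: 58 mm tall overall, white body of 46 mm diameter with a blue screw cap of 50 mm diameter that is the top 15 mm, flat lid. At the start it stands on the lid of the largest. About 80 g. The point is its centre, half-way up (29 mm above its underside); z is up along the pot's axis. Loose, rigid; grip it by the cap.
- pot_40_mid (a point): The second smallest loose specimen pot: 48 mm tall overall, white body of 36 mm diameter with a blue screw cap of 40 mm diameter that is the top 14 mm, flat lid. At the start it stands on the lid of the second largest. About 50 g. The point is its centre, half-way up (24 mm above its underside); z is up along the pot's axis. Loose, rigid; grip it by the cap.
- pot_20_mid (a point): The smallest loose specimen pot: 40 mm tall overall, white body of 27 mm diameter with a blue screw cap of 30 mm diameter that is the top 13 mm, flat lid. At the start it is the top of the stack, on the lid of the second smallest. About 28 g. The point is its centre, half-way up (20 mm above its underside); z is up along the pot's axis. Loose, rigid; grip it by the cap.
- tray_120: Fixed steel tray for the largest pots: row of 2 square compartments, 72 mm inside, 75 mm centre to centre, walls 3 mm thick, just 14 mm high; floor 3 mm. One end compartment is empty; the other holds a pot of that size (fixed, lid up, top 75 mm above the bench). Origin: on the bench below the empty compartment's centre; x along the row towards the full one, z up.
- tray_60: Fixed steel tray for the second largest pots: row of 2 square compartments, 62 mm inside, 65 mm centre to centre, walls 3 mm thick, just 14 mm high; floor 3 mm. One end compartment is empty; the other holds a pot of that size (fixed, lid up, top 61 mm above the bench). Origin: on the bench below the empty compartment's centre; x along the row towards the full one, z up.
- tray_40: Fixed steel tray for the second smallest pots: row of 3 square compartments, 52 mm inside, 55 mm centre to centre, walls 3 mm thick, just 14 mm high; floor 3 mm. One end compartment is empty; the others hold pots of that size (fixed, lid up, top 51 mm above the bench). Origin: on the bench below the empty compartment's centre; x along the row towards the full ones, z up.
- tray_20: Fixed steel tray for the smallest pots: row of 3 square compartments, 43 mm inside, 46 mm centre to centre, walls 3 mm thick, just 14 mm high; floor 3 mm. One end compartment is empty; the others hold pots of that size (fixed, lid up, top 43 mm above the bench). Origin: on the bench below the empty compartment's centre; x along the row towards the full ones, z up.
- tube_rack: Bystander: loose stainless two-tier rack with capped blood tubes, 200 x 62 mm, 92 mm tall to the caps, beyond the trays. Origin: centre of its underside, x along its length.
- reagent_bottle: Bystander: loose white round reagent bottle with a teal cap, 62 mm diameter, 121 mm tall, beyond the trays. Origin: centre of its underside.
There are look-alikes about, which are no part of the job. Leave any pink or red look-alike of the part that bears pot_120_mid alone.

How it is judged:
At the end, for the whole second after the job is handed in: Each of the four pots stands upright (within 0.08 rad) and at rest on the floor of the empty compartment of the tray for its size: its axis within 12.5 mm of the compartment's centre (anywhere inside the walls), its height within 3 mm of standing on the compartment's floor (horizontal distance between pot_120_mid and tray_120 below 0.0125 m and height (world z) of pot_120_mid between 0.036 and 0.042 m and angle between each of pot_120_mid, pot_60_mid, pot_40_mid, pot_20_mid's own z axis and vertical below 0.08 rad and linear speed of each of pot_120, pot_60, pot_40, pot_20 below 0.02 m/s and horizontal distance between pot_60_mid and tray_60 below 0.0125 m and height (world z) of pot_60_mid between 0.029 and 0.035 m and horizontal distance between pot_40_mid and tray_40 below 0.0125 m and height (world z) of pot_40_mid between 0.024 and 0.03 m and horizontal distance between pot_20_mid and tray_20 below 0.0125 m and height (world z) of pot_20_mid between 0.02 and 0.026 m); the robot touches nothing.
It fails at once if a pot is tipped by more than about 45 degrees (angle between any of pot_120_mid, pot_60_mid, pot_40_mid, pot_20_mid's own z axis and vertical above 0.8 rad).
It fails at once if a pot is dropped or knocked off (moves faster than 0.7 m/s with no finger on it, as after a fall of more than 25 mm) ((linear speed of pot_120 above 0.7 m/s and contact force between the fingers and pot_120 below 0.05 N) or (linear speed of pot_60 above 0.7 m/s and contact force between the fingers and pot_60 below 0.05 N) or (linear speed of pot_40 above 0.7 m/s and contact force between the fingers and pot_40 below 0.05 N) or (linear speed of pot_20 above 0.7 m/s and contact force between the fingers and pot_20 below 0.05 N)).
It fails at once if the tube rack or the reagent bottle is pushed more than 20 mm or tipped (distance of any of tube_rack, reagent_bottle from where it was at the start of the episode above 0.02 m or angle between any of tube_rack, reagent_bottle's own z axis and vertical above 0.3 rad).
It also fails if it takes over 99 s, if anything falls off the work surface, if the arm or the gripper's body presses on something with over 40 N, if the wrist force passes 120 N, or if a joint passes its speed limit or range.

## Working session

There is one attempt and no reset: what is moved stays moved. The work goes in short steps, Python scripts to look and compute and a shell command to move; the robot and the scene stay as the last step left them, time stands still between calls to the robot, and variables do not carry over. Pictures are saved under pics/ and viewed, at most 14 in all, crops included, and the job is handed in when it is done.

```bash
ls; mkdir -p pics
python3 - <<'E'
from plant import monitor, vision
import cv2,numpy as np
for n in ("scene","top"):
    d=vision.get_image(n); cv2.imwrite(f"pics/{n}0.png",d["color"][:,:,::-1]); print(n,d["fx"],d["fy"],d["cx"],d["cy"],[k for k in d]);print(np.round(d["pose"],4))
o=monitor.get_obs();print(o)
E
```

```text
pics
scene 472.6113478886068 472.6113478886068 315.41406916217454 199.88623380790776 ['color', 'fx', 'fy', 'cx', 'cy', 'pose']
[[-0.75   -0.5366  0.3868  1.0375]
 [ 0.6613 -0.5943  0.4577  0.528 ]
 [-0.0158  0.599   0.8006  1.0721]
 [ 0.      0.      0.      1.    ]]
top 472.95358889844414 472.95358889844414 313.34241125505434 203.68450375535778 ['color', 'fx', 'fy', 'cx', 'cy', 'pose']
[[ 0.0159  0.9925 -0.1216  0.4443]
 [-0.9999  0.016   0.      0.0115]
 [ 0.002   0.1216  0.9926  1.415 ]
 [ 0.      0.      0.      1.    ]]
{'clock': 0.1, 'q': array([ 1.27276734,  0.53705433, -0.00444282,  1.5387599 ,  0.00259461,
        1.06731451, -0.07119178]), 'dq': array([-0.00029473, -0.00054315, -0.00112462, -0.00131535, -0.00029127,
        0.00051835,  0.00010408]), 'joint_torque': array([ 2.91266748e-03, -5.72066903e+01,  9.93873775e-01, -2.52227068e+01,
       -5.62536519e-02,  1.34154587e-02,  7.05893763e-05]), 'tcp_pos': array([ 0.14921098, -0.63208778,  0.24595565]), 'tool_rot': array([[ 9.73229183e-01,  2.29836357e-01, -4.54627821e-04],
       [ 2.29836782e-01, -9.73228092e-01,  1.46122907e-03],
       [-1.06612999e-04, -1.52660097e-03, -9.99998829e-01]]), 'contact_force': array([ 0.20539149, -0.04905022,  0.54731379]), 'wrist_torque': array([0.02041923, 0.00634815, 0.08556609]), 'grasp_force': 0.0, 'grip_width': 0.08799036900942739}
```

View pics/scene0.png

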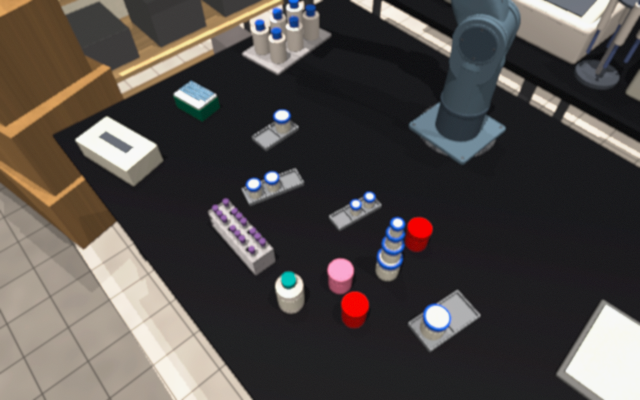

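View pics/top0.png

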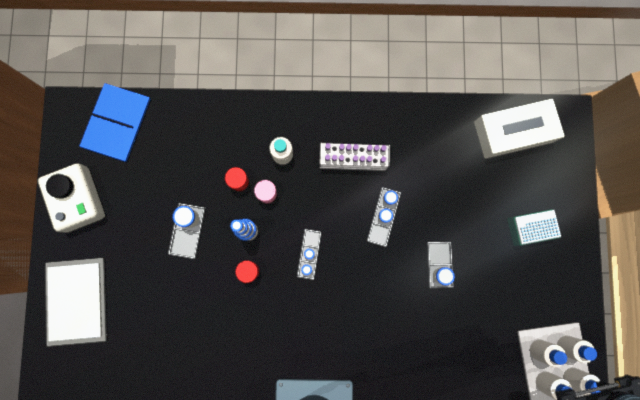

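The scene view shows the stack around (390,250), with the pink and red decoys beside it. In the top view the empty compartments are near (183,243) for the 120 tray, (440,252) for the 60, (379,236) for the 40 and (312,238) for the 20.

```bash
cat > h.py <<'E'
import numpy as np,cv2
from plant import monitor, vision
def cam(n):
    d=vision.get_image(n); d["color"]=d["color"].copy(); return d
def ray(d,u,v):
    r=d["pose"][:3,:3]@np.array([(u-d["cx"])/d["fx"],-(v-d["cy"])/d["fy"],-1.]); return d["pose"][:3,3],r
def onz(d,u,v,z):
    c,r=ray(d,u,v); return c+r*(z-c[2])/r[2]
def tri(d1,p1,d2,p2):
    c1,r1=ray(d1,*p1);c2,r2=ray(d2,*p2)
    t=np.linalg.lstsq(np.c_[r1,-r2],c2-c1,rcond=None)[0]
    a,b=c1+r1*t[0],c2+r2*t[1]; return (a+b)/2,np.linalg.norm(a-b)
def proj(d,P):
    q=d["pose"][:3,:3].T@(np.asarray(P)-d["pose"][:3,3]); return np.array([d["cx"]+d["fx"]*q[0]/-q[2],d["cy"]-d["fy"]*q[1]/-q[2]])
def blobs(m,a=15):
    n,l,s,c=cv2.connectedComponentsWithStats(m.astype(np.uint8)*255)
    o=[]
    for i in range(1,n):
        if s[i,4]>=a:
            k=cv2.findContours((l==i).astype(np.uint8),cv2.RETR_EXTERNAL,cv2.CHAIN_APPROX_NONE)[0][0]
            h=cv2.convexHull(k); M=cv2.moments(h)
            o.append((np.array([M["m10"],M["m01"]])/max(M["m00"],1e-9),s[i],h))
    return o
def blue(img):
    h=cv2.cvtColor(img,cv2.COLOR_RGB2HSV); return (h[...,0]>100)&(h[...,0]<128)&(h[...,1]>110)&(h[...,2]>60)
E
python3 - <<'E'
from h import *
W={}
for n,box in (("scene",(230,90,490,360)),("top",(160,170,465,295))):
    d=cam(n); x0,y0,x1,y1=box
    for c,s,h in blobs(blue(d["color"])):
        if x0<c[0]<x1 and y0<c[1]<y1: print(n,np.round(c,1),s)
    f=2.2 if n=="scene" else 2.6
    cv2.imwrite(f"pics/{n}c.png",cv2.resize(d["color"][y0:y1,x0:x1,::-1],None,fx=f,fy=f,interpolation=cv2.INTER_CUBIC))
    hs=cv2.cvtColor(d["color"],cv2.COLOR_RGB2HSV)
    g=(hs[...,1]<60)&(hs[...,2]>75)
    for c,s,h in blobs(g,200):
        if x0<c[0]<x1 and y0<c[1]<y1: print(n,"grey",np.round(c,1),s,cv2.minAreaRect(h))
E
```

```text
scene [281.6 115.8] [272 109  20  15 110]
scene [271. 177.] [263 170  16  15  98]
scene [252.9 183.7] [245 177  16  15 105]
scene [369.3 196.3] [363 191  14  12  83]
scene [355.1 203.6] [349 198  13  12  71]
scene [392.2 244.3] [376 216  30  54 614]
scene [436.2 317. ] [423 303  28  29 219]
scene grey [273.8 133.2] [252 121  47  29 699] ((274.87646484375, 131.80589294433594), (19.480911254882812, 45.25093460083008), 57.528804779052734)
scene grey [272.2 185.8] [241 168  63  37 888] ((272.45977783203125, 185.68231201171875), (18.898983001708984, 61.04630661010742), 68.74949645996094)
scene grey [353.5 211.6] [329 197  53  33 696] ((354.6741027832031, 210.42337036132812), (18.357521057128906, 52.15807342529297), 60.524105072021484)
scene grey [241.6 236.6] [ 208  201   67   74 1847] ((241.2151641845703, 235.44473266601562), (81.98069763183594, 31.532562255859375), 49.02826690673828)
scene grey [386.2 271.9] [376 263  23  18 238] ((385.6105041503906, 272.8358459472656), (23.254701614379883, 15.147982597351074), 13.392498016357422)
scene grey [289.5 292.6] [274 273  30  41 802] ((290.226
[... 768 characters left out ...]
 19.091880798339844), 45.0)
top grey [383.7 216.3] [367 187  34  60 850] ((383.6538391113281, 216.26922607421875), (21.049388885498047, 57.359588623046875), 15.255120277404785)
top grey [186.1 230.5] [ 168  203   37   56 1108] ((186.09616088867188, 230.5192413330078), (27.848491668701172, 53.539703369140625), 11.309932708740234)
top grey [182.9 215.9] [175 208  17  17 237] ((183.0, 216.0), (16.0, 16.0), 90.0)
top grey [308.8 253.9] [297 229  25  51 679] ((308.8229064941406, 253.73165893554688), (18.0504150390625, 49.53002166748047), 9.090276718139648)
top grey [440.  264.1] [427 241  27  47 859] ((440.0171813964844, 264.01611328125), (46.7407112121582, 24.686290740966797), 88.09085083007812)
```

View pics/scenec.png

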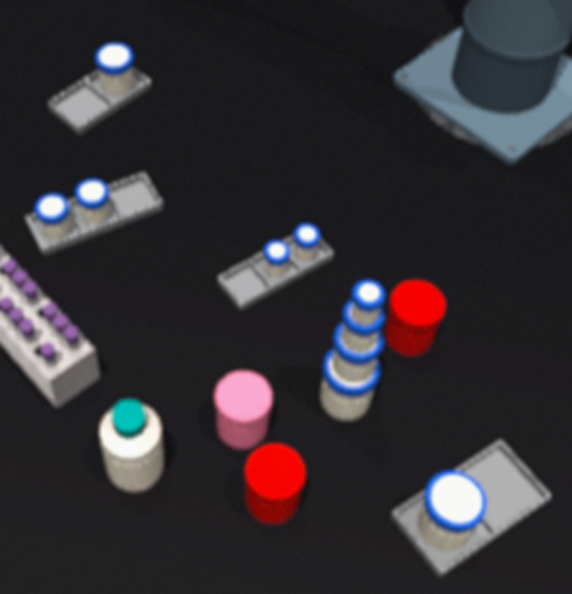

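View pics/topc.png

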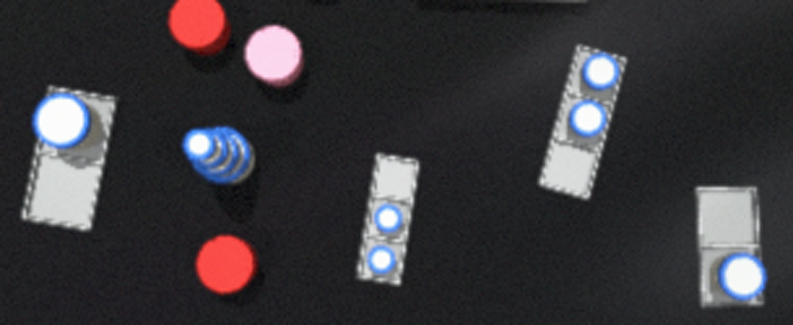

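Run:
```python
from h import *
S,T=cam("scene"),cam("top")
P={}
for k,s,t in (("120",(436.2,317),(182.9,215.9)),("60",(281.6,115.8),(445.1,275.8)),("40near",(271,177),(385.5,215.1)),("40far",(252.9,183.7),(390.6,197.2)),("20near",(355.1,203.6),(308.7,253.6)),("20far",(369.3,196.3),(306.4,269.5))):
    P[k],e=tri(S,s,T,t); print(k,np.round(P[k],4),round(e,4))
def c(n,x,y): return (160+x/2.6,170+y/2.6)
def emp(name,p,d,pitch):
    d=d/np.linalg.norm(d); q=p[:2]+d[:2]*pitch
    print(name,np.round(q,4),"yaw to full",np.degrees(np.arctan2(-d[1],-d[0])).round(1),"top px crop",((proj(T,[*q,0.003])-[160,170])*2.6).round(0),"scene crop",((proj(S,[*q,.003])-[230,90])*2.2).round(0))
L=lambda x,y:onz(T,*c("t",x,y),.014)
emp("120",P["120"],L(92,230)-L(116,97)+L(22,217)-L(47,88),.075)
emp("60",P["60"],L(757,187)-L(763,303)+L(696,188)-L(702,305),.065)
emp("40",P["40near"],P["40near"]-P["40far"],.055)
emp("20",P["20near"],P["20near"]-P["20far"],.046)
for k,q in (("120",[(116,97),(92,230),(22,217),(47,88)]),("60",[(757,187),(763,303),(696,188),(702,305)])):
    print(k,"tray ctr",np.mean([L(*a) for a in q],0).round(4))
# stack lids
hs=cv2.cvtColor(T["color"],cv2.COLOR_RGB2HSV); w=(hs[...,1]<90)&(hs[...,2]>130)
print("top",[(b[0].round(1),b[1]) for b in blobs(w,5) if 228<b[0][0]<260 and 215<b[0][1]<245])
hs=cv2.cvtColor(S["color"],cv2.COLOR_RGB2HSV); w=(hs[...,1]<90)&(hs[...,2]>130)
print("sc",[(b[0].round(1),b[1]) for b in blobs(w,5) if 372<b[0][0]<410 and 210<b[0][1]<285])
print("lid",tri(S,(397.7,223.2),T,(236.9,225.4)))
```

```text
120 [0.5689 0.381  0.0722] 0.0038
60 [ 0.4103 -0.3658  0.0582] 0.0
40near [ 0.5825 -0.1992  0.05  ] 0.0025
40far [ 0.635  -0.214   0.0502] 0.0022
20near [0.468  0.0216 0.0426] 0.0027
20far [0.4217 0.0282 0.041 ] 0.0005
120 [0.4946 0.3913] yaw to full -7.9 top px crop [ 65. 189.] scene crop [495. 489.]
60 [ 0.4753 -0.3635] yaw to full -178.0 top px crop [725. 216.] scene crop [ 82. 108.]
40 [ 0.5295 -0.1842] yaw to full -15.8 top px crop [568. 166.] scene crop [133. 200.]
20 [0.5135 0.0151] yaw to full 171.8 top px crop [394. 177.] scene crop [245. 285.]
120 tray ctr [0.5296 0.3854 0.014 ]
60 tray ctr [ 0.4422 -0.3653  0.014 ]
top [(array([236.2, 225. ]), array([233, 221,   8,   9,  49], dtype=int32)), (array([242. , 228.2]), array([239, 223,   6,  10,  20], dtype=int32)), (array([248.3, 226.7]), array([248, 225,   2,   4,   5], dtype=int32)), (array([252.2, 226.9]), array([251, 224,   3,   8,  12], dtype=int32)), (array([245.1, 233.1]), array([241, 230,   8,   6,  13], dtype=int32))]
sc [(array([397.4, 222.5]), array([393, 219,  10,   8,  64], dtype=int32)), (array([394.3, 233.4]), array([389, 229,  13,   9,  61], dtype=int32)), (array([392.6, 244.7]), array([385, 239,  17,  12, 111], dtype=int32)), (array([388.4, 258.2]), array([379, 250,  21,  16, 179], dtype=int32)), (array([386. , 273.2]), array([377, 267,  20,  13, 158], dtype=int32))]
lid (array([0.53239588, 0.20518625, 0.2146426 ]), np.float64(0.0007277762378615923))
```

Two views agree on heights: the stack lid top is at about (0.532, 0.205, 0.215). The empty compartments are at 120 (0.494, 0.391), 60 (0.475, -0.364), 40 (0.529, -0.185) and 20 (0.513, 0.015). All rows lie within 16° of world x, so closing across y suits every placement.

```bash
cat > to.py <<'E'
import sys,numpy as np
from plant import monitor
o=monitor.get_obs();R=o["tool_rot"];p=o["tcp_pos"]
t=np.array([float(a) for a in sys.argv[1:4]])
yaw=np.degrees(np.arctan2(R[1,0],R[0,0]))
print("t",round(o["clock"],2),"tcp",p.round(4),"yaw",yaw.round(2),"tilt",R[:,2].round(3),"d_tool mm",(R.T@(t-p)*1000).round(1),"w",round(o["grip_width"]*1000,1),"F",round(float(o["grasp_force"]),1))
E
python3 -m inch '[[[88,0,0,-15,0.124],[88,0,0,-15,0.124],[88,0,0,-15,0.124],[88,28,-30,0,0],[88,28,-30,0,0],[88,28,-30,0,0],[88,28,-30,0,0],[88,28,-30,0,0],[88,28,-30,0,0],[88,28,-30,0,0]]]' 15; python3 to.py 0.532 0.205 0.28
```

```text
clock: 1.13
tcp_pos: [0.374, -0.4506, 0.2919]
tool_rot: [[0.99, -0.14, 0.0], [-0.14, -0.99, -0.0], [0.0, 0.0, -1.0]]
contact_force: [0.6, -0.4, 1.4]
grip_width: 0.0878
grasp_force: 0.0
t 1.13 tcp [ 0.374  -0.4506  0.2919] yaw -8.04 tilt [ 0. -0. -1.] d_tool mm [  64.8 -671.2   11.8] w 87.8 F 0.0
```

```bash
python3 -m inch '[[[88,12,-38,0,0],[88,12,-38,0,0],[88,10,-38,0,0],[88,10,-38,0,0],[88,10,-38,0,0],[88,10,-38,0,0],[88,0,-38,0,0],[88,0,-38,0,0],[88,0,-38,0,0],[88,0,-38,0,0]]]'; python3 -m inch '[[[88,0,-38,0,0],[88,0,-38,0,0],[88,0,-38,0,0],[88,0,-38,0,0],[88,0,-38,0,0],[88,0,-38,0,0],[88,0,-38,0,0],[88,0,0,0,0]]]' ; python3 to.py 0.532 0.205 0.28
python3 - <<'E'
from h import *
S,T=cam("scene"),cam("top")
a=S["color"][130:330,310:470,::-1];b=T["color"][160:310,180:300,::-1]
a=cv2.resize(a,None,fx=2.5,fy=2.5);b=cv2.resize(b,None,fx=3.2,fy=3.2)
o=np.zeros((500,790,3),np.uint8);o[:500,:400]=a;o[:480,400:784]=b
cv2.imwrite("pics/a1.png",o)
E
```

```text
clock: 1.97
tcp_pos: [0.4891, -0.0829, 0.2919]
tool_rot: [[0.99, -0.14, 0.0], [-0.14, -0.99, -0.0], [0.0, 0.0, -1.0]]
contact_force: [1.5, -0.0, 0.9]
grip_width: 0.0881
grasp_force: 0.0
clock: 2.63
tcp_pos: [0.5254, 0.1878, 0.292]
tool_rot: [[0.992, -0.13, 0.0], [-0.13, -0.992, 0.006], [-0.0, -0.006, -1.0]]
contact_force: [-1.4, 1.3, 0.9]
grip_width: 0.0882
grasp_force: 0.0
t 2.63 tcp [0.5254 0.1878 0.292 ] yaw -7.45 tilt [ 0.     0.006 -1.   ] d_tool mm [  4.3 -17.8  12.1] w 88.2 F 0.0
```

View pics/a1.png

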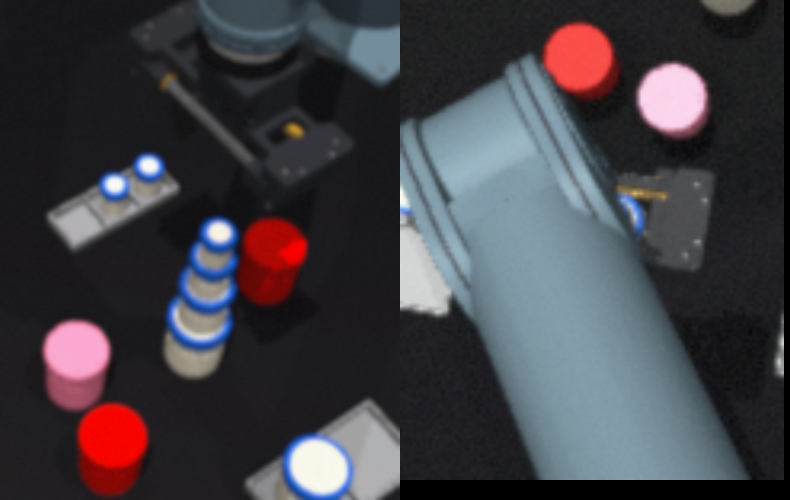

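The gripper hangs over the stack in both crops, and the top lid is free at crop (218,234) in the scene view. Next I'll lower and refine the centre.

```bash
python3 -m inch '[[[88,4,-18,0,0],[88,0,0,0,0],[88,0,0,0,0]]]'
python3 - <<'E'
from h import *
S=cam("scene");T=cam("top")
print(tri(S,(397.4,222.5),T,(236.2,225.0)))
for n,(x,y),z in (("20",(397.4,222.5),.218),("40",(0,0),0)):
    if z: print(n,onz(S,x,y,z).round(4),onz(T,236.2,225.,z).round(4))
# blue cap extents in the scene: widest rows, horizontally symmetric
m=blue(S["color"])
for r in range(214,280,1):
    x=np.flatnonzero(m[r,370:412])
    if len(x): print(r,x[0]+370,x[-1]+370,end=" | ")
E
python3 to.py 0.532 0.205 0.202
```

```text
clock: 2.98
tcp_pos: [0.5329, 0.1948, 0.2916]
tool_rot: [[0.99, -0.14, -0.0], [-0.14, -0.99, -0.001], [-0.0, 0.001, -1.0]]
contact_force: [-0.8, -0.5, 0.5]
grip_width: 0.0881
grasp_force: 0.0
(array([0.53354388, 0.2056972 , 0.21894472]), np.float64(0.0008089810365418078))
20 [0.5333 0.205  0.218 ] [0.5334 0.2062 0.218 ]
216 395 398 | 217 393 400 | 218 391 401 | 219 391 403 | 220 390 403 | 221 390 404 | 222 389 404 | 223 389 405 | 224 389 405 | 225 389 405 | 226 388 404 | 227 387 404 | 228 386 404 | 229 386 403 | 230 385 403 | 231 385 404 | 232 385 404 | 233 385 405 | 234 385 405 | 235 385 404 | 236 384 404 | 237 383 404 | 238 382 403 | 239 382 403 | 240 381 403 | 241 381 403 | 242 381 403 | 243 381 404 | 244 381 404 | 245 381 404 | 246 381 404 | 247 381 404 | 248 379 404 | 249 378 403 | 250 378 402 | 251 377 402 | 252 377 401 | 253 376 399 | 254 376 402 | 255 376 402 | 256 376 402 | 257 376 402 | 258 376 403 | 259 376 403 | 260 376 403 | 261 377 402 | 262 378 402 | 263 379 401 | 264 379 401 | 265 380 400 | 266 381 400 | 267 382 397 | 268 384 395 | 269 387 393 | t 3.08 tcp [0.5328 0.1941 0.2916] yaw -8.14 tilt [-0.    -0.001 -1.   ] d_tool mm [ -2.4 -10.8  89.6] w 88.1 F 0.0
```

```bash
python3 -m inch '[[[88,-1,-11,0,0],[88,0,0,15,0],[88,0,0,15,0],[88,0,0,15,0],[88,0,0,0,0]]]'; python3 to.py 0.533 0.2055 0.202
```

```text
clock: 3.5
tcp_pos: [0.5317, 0.2062, 0.2441]
tool_rot: [[0.99, -0.14, -0.004], [-0.14, -0.99, -0.002], [-0.004, 0.002, -1.0]]
contact_force: [-1.0, 0.2, -0.6]
grip_width: 0.088
grasp_force: 0.0
t 3.5 tcp [0.5317 0.2062 0.2441] yaw -8.04 tilt [-0.004 -0.002 -1.   ] d_tool mm [ 1.5  0.4 42.1] w 88.0 F 0.0
```

Centred; down and close gently.

```bash
python3 -m inch '[[[88,1,0,14,0],[88,0,0,14,0],[88,0,0,14,0],[88,0,0,0,0],[40,0,0,0,0],[40,0,0,0,0],[40,0,0,0,0],[40,0,0,0,0],[40,0,0,0,0],[40,0,0,0,0]]]' 8;python3 -m inch '[[[36,0,0,0,0],[33,0,0,0,0],[31,0,0,0,0],[29,0,0,0,0],[26,0,0,0,0],[24,0,0,0,0],[24,0,0,0,0],[24,0,0,0,0]]]' 10; python3 to.py 0.533 0.2055 0.202
```

```text
clock: 4.33
tcp_pos: [0.5346, 0.2069, 0.2051]
tool_rot: [[0.99, -0.14, 0.001], [-0.14, -0.99, 0.0], [0.001, -0.0, -1.0]]
contact_force: [0.2, -0.4, -0.1]
grip_width: 0.0501
grasp_force: 0.0
clock: 5.0
tcp_pos: [0.5344, 0.2068, 0.2047]
tool_rot: [[0.99, -0.14, -0.0], [-0.14, -0.99, 0.0], [-0.0, 0.0, -1.0]]
contact_force: [0.0, 0.4, 0.5]
grip_width: 0.0293
grasp_force: 10.0
t 5.0 tcp [0.5344 0.2068 0.2047] yaw -8.03 tilt [-0.  0. -1.] d_tool mm [-1.2  1.5  2.7] w 29.3 F 10.0
```

```bash
python3 -m inch '[[[24,0,0,-8,0],[24,0,0,-16,0],[24,0,0,-16,0],[24,0,10,0,0],[24,1,24,0,0],[24,1,30,0,0],[24,1,30,0,0],[24,1,30,0,0],[24,1,30,0,0],[24,0,24,0,0]]]';python3 -m inch '[[[24,0,12,0,0],[24,0,0,10,0],[24,0,0,24,0],[24,0,0,30,0],[24,0,0,30,0],[24,0,0,30,0],[24,0,0,20,0],[24,0,0,10,0],[24,0,0,0,0],[24,0,0,0,0]]]'; python3 to.py 0.513 0.015 0.030
python3 - <<'E'
from h import *
S,T=cam("scene"),cam("top")
a=S["color"][130:330,310:470,::-1];b=T["color"][200:300,220:340,::-1]
a=cv2.resize(a,None,fx=2.5,fy=2.5);b=cv2.resize(b,None,fx=3.2,fy=3.2)
o=np.zeros((500,790,3),np.uint8);o[:500,:400]=a;o[:320,400:784]=b
cv2.imwrite("pics/a2.png",o)
E
```

```text
clock: 5.83
tcp_pos: [0.5137, 0.0266, 0.2444]
tool_rot: [[0.99, -0.142, -0.001], [-0.142, -0.99, -0.001], [-0.0, 0.001, -1.0]]
contact_force: [-0.5, -0.3, -0.4]
grip_width: 0.0293
grasp_force: 10.0
clock: 6.67
tcp_pos: [0.5128, 0.0187, 0.0907]
tool_rot: [[0.99, -0.139, -0.0], [-0.139, -0.99, 0.0], [-0.0, -0.0, -1.0]]
contact_force: [0.9, -0.6, -0.9]
grip_width: 0.0294
grasp_force: 10.0
t 6.67 tcp [0.5128 0.0187 0.0907] yaw -7.98 tilt [-0.  0. -1.] d_tool mm [ 0.8  3.6 60.7] w 29.4 F 10.0
```

View pics/a2.png

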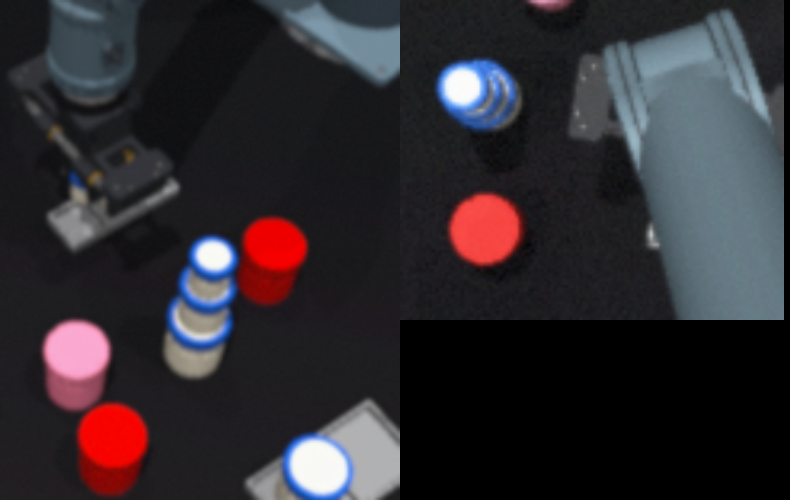

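The pot hangs upright over the tray's empty end (crop 77,190), and the rest of the stack is undisturbed. Now I'll lower it.

```bash
python3 -m inch '[[[24,1,4,10,0],[24,0,0,15,0],[24,0,0,15,0],[24,0,0,10,0],[24,0,0,4,0],[24,0,0,0,0],[24,0,0,0,0],[24,0,0,2,0],[24,0,0,1,0],[24,0,0,0,0]]]'; python3 to.py 0.513 0.015 0.030
```

```text
clock: 7.6
tcp_pos: [0.5135, 0.0139, 0.034]
tool_rot: [[0.99, -0.14, 0.001], [-0.14, -0.99, 0.0], [0.001, -0.0, -1.0]]
contact_force: [-0.8, -0.6, -0.2]
grip_width: 0.0293
grasp_force: 10.0
t 7.6 tcp [0.5135 0.0139 0.034 ] yaw -8.03 tilt [ 0.001  0.    -1.   ] d_tool mm [-0.6 -1.   4. ] w 29.3 F 10.0
```

```bash
python3 -m inch '[[[24,0,0,2,0],[24,0,0,1,0],[24,0,0,1,0],[24,0,0,0,0],[24,0,0,0,0]]]'; python3 to.py 0.513 0.015 0.030
```

```text
clock: 8.02
tcp_pos: [0.5132, 0.0139, 0.0297]
tool_rot: [[0.99, -0.14, -0.0], [-0.14, -0.99, 0.0], [-0.0, 0.0, -1.0]]
contact_force: [-0.6, 0.0, 0.8]
grip_width: 0.0293
grasp_force: 10.0
t 8.02 tcp [0.5132 0.0139 0.0297] yaw -8.03 tilt [-0.  0. -1.] d_tool mm [-0.3 -1.  -0.3] w 29.3 F 10.0
```

```bash
python3 -m inch '[[[32,0,0,0,0],[36,0,0,0,0],[44,0,0,0,0],[52,0,0,0,0],[60,0,0,0,0],[60,0,0,-10,0],[60,0,0,-25,0],[88,0,0,-35,0],[88,0,0,-38,0],[88,0,0,-38,0]]]';python3 -m inch '[[[88,0,0,-38,0],[88,0,0,-20,0],[88,-1,-30,0,0],[88,-1,-30,0,0],[88,-1,-20,0,0],[88,0,0,0,0]]]'; python3 to.py 0.533 0.2055 0.162
python3 - <<'E'
from h import *
S,T=cam("scene"),cam("top")
a=S["color"][130:330,310:470,::-1];b=T["color"][200:300,220:340,::-1]
a=cv2.resize(a,None,fx=2.5,fy=2.5);b=cv2.resize(b,None,fx=3.2,fy=3.2)
o=np.zeros((500,790,3),np.uint8);o[:500,:400]=a;o[:320,400:784]=b
cv2.imwrite("pics/a3.png",o)
for n,D,bx in (("scene",S,(372,412,210,285)),("top",T,(228,260,215,245))):
    hs=cv2.cvtColor(D["color"],cv2.COLOR_RGB2HSV); w=(hs[...,1]<90)&(hs[...,2]>130)
    print(n,[(b[0].round(1),b[1].tolist()) for b in blobs(w,10) if bx[0]<b[0][0]<bx[1] and bx[2]<b[0][1]<bx[3]])
E
```

```text
clock: 8.85
tcp_pos: [0.5126, 0.014, 0.1778]
tool_rot: [[0.99, -0.139, -0.001], [-0.139, -0.99, 0.0], [-0.001, 0.0, -1.0]]
contact_force: [0.9, -0.6, 0.6]
grip_width: 0.078
grasp_force: 0.0
clock: 9.35
tcp_pos: [0.5212, 0.0989, 0.2349]
tool_rot: [[0.991, -0.133, 0.001], [-0.133, -0.991, 0.003], [0.001, -0.003, -1.0]]
contact_force: [-0.9, 0.0, 0.5]
grip_width: 0.0875
grasp_force: 0.0
t 9.35 tcp [0.5212 0.0989 0.2349] yaw -7.66 tilt [ 0.001  0.003 -1.   ] d_tool mm [  -2.6 -107.    73.3] w 87.5 F 0.0
scene [(array([395. , 231.7]), [388, 226, 15, 12, 131]), (array([392.8, 245.3]), [385, 241, 17, 10, 112]), (array([388.5, 258.5]), [379, 251, 21, 15, 177]), (array([386. , 273.2]), [377, 267, 20, 13, 160])]
top []
```

View pics/a3.png

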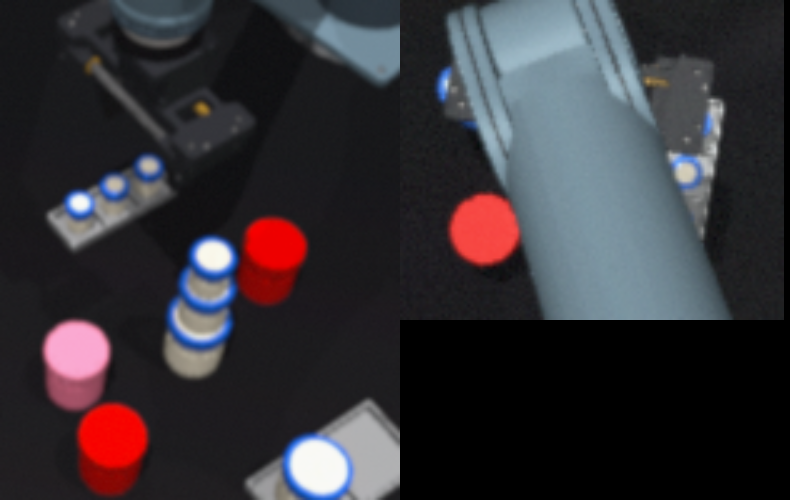

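Pot 20 stands in its compartment (crop 79,204). The next lid (40) is at crop (213,257).

```bash
python3 -m inch '[[[88,0,-25,0,0],[88,-1,-38,0,0],[88,-1,-28,0,0],[88,0,-14,0,0],[88,0,0,0,0],[88,0,0,0,0]]]'
python3 - <<'E'
from h import *
S=cam("scene");T=cam("top")
print(tri(S,(395,231.7),T,(239.7,227.5)),onz(S,395,231.7,.178),onz(T,239.7,227.5,.178))
E
python3 to.py 0.533 0.2055 0.164
```

```text
clock: 9.95
tcp_pos: [0.5342, 0.1962, 0.2335]
tool_rot: [[0.99, -0.14, -0.001], [-0.14, -0.99, -0.001], [-0.0, 0.002, -1.0]]
contact_force: [-0.1, -1.1, -0.5]
grip_width: 0.0883
grasp_force: 0.0
(array([0.5304751 , 0.20305717, 0.17609296]), np.float64(0.0013200371518888464)) [0.53199796 0.20325827 0.178     ] [0.52993031 0.20327911 0.178     ]
t 10.05 tcp [0.5344 0.1949 0.2335] yaw -8.21 tilt [-0.    -0.002 -1.   ] d_tool mm [ -2.9 -10.5  69.5] w 87.9 F 0.0
```

```bash
python3 -m inch '[[[88,-4,-8,0,0],[88,0,0,15,0],[88,0,0,20,0],[88,0,0,20,0],[88,0,0,14,0],[88,0,0,0,0],[60,0,0,0,0],[55,0,0,0,0],[50,0,0,0,0],[46,0,0,0,0]]]' 10; python3 to.py 0.531 0.2035 0.164
```

```text
clock: 10.88
tcp_pos: [0.5319, 0.2065, 0.1658]
tool_rot: [[0.99, -0.14, 0.002], [-0.14, -0.99, 0.001], [0.002, -0.001, -1.0]]
contact_force: [0.5, 0.0, 0.1]
grip_width: 0.0635
grasp_force: 0.0
t 10.88 tcp [0.5319 0.2065 0.1658] yaw -8.05 tilt [ 0.002  0.001 -1.   ] d_tool mm [-0.5  3.1  1.8] w 63.5 F 0.0
```

```bash
python3 -m inch '[[[46,0,2,2,0],[46,0,0,0,0],[46,0,0,0,0],[44,0,0,0,0],[42,0,0,0,0],[40,0,0,0,0],[38,0,0,0,0],[34,0,0,0,0],[34,0,0,0,0],[34,0,0,0,0]]]' 12; python3 to.py 0.531 0.2035 0.164
```

```text
clock: 11.72
tcp_pos: [0.531, 0.2042, 0.1627]
tool_rot: [[0.99, -0.14, 0.0], [-0.14, -0.99, -0.0], [0.0, 0.0, -1.0]]
contact_force: [0.2, 0.3, 0.6]
grip_width: 0.0396
grasp_force: 12.0
t 11.72 tcp [0.531  0.2042 0.1627] yaw -8.03 tilt [ 0. -0. -1.] d_tool mm [ 0.1  0.7 -1.3] w 39.6 F 12.0
```

```bash
python3 -m inch '[[[34,0,0,-8,0],[34,0,0,-15,0],[34,0,0,-15,0],[34,2,12,0,0],[34,4,25,0,0],[34,5,36,0,0],[34,5,36,0,0],[34,5,36,0,0],[34,5,36,0,0],[34,5,36,0,0]]]'; python3 -m inch '[[[34,5,36,0,0],[34,5,36,0,0],[34,5,36,0,0],[34,4,24,0,0],[34,2,12,0,0],[34,0,0,0,0.07],[34,0,0,15,0.07],[34,0,0,30,0],[34,0,0,30,0],[34,0,0,15,0]]]'; python3 -m inch '[[[34,0,0,0,0],[34,0,0,0,0]]]'; python3 to.py 0.528 -0.185 0.036
```

```text
clock: 12.55
tcp_pos: [0.5306, -0.0177, 0.2004]
tool_rot: [[0.99, -0.14, -0.0], [-0.14, -0.99, -0.0], [-0.0, 0.0, -1.0]]
contact_force: [0.3, -0.1, -0.5]
grip_width: 0.0396
grasp_force: 12.0
clock: 13.38
tcp_pos: [0.53, -0.1592, 0.1076]
tool_rot: [[0.961, -0.275, -0.004], [-0.275, -0.961, 0.002], [-0.004, -0.0, -1.0]]
contact_force: [-0.0, -0.4, -0.8]
grip_width: 0.0393
grasp_force: 12.0
clock: 13.55
tcp_pos: [0.5315, -0.1596, 0.1102]
tool_rot: [[0.961, -0.276, -0.002], [-0.276, -0.961, 0.001], [-0.002, -0.0, -1.0]]
contact_force: [1.3, -0.2, -0.8]
grip_width: 0.0392
grasp_force: 12.0
t 13.55 tcp [ 0.5315 -0.1596  0.1102] yaw -16.0 tilt [-0.002  0.001 -1.   ] d_tool mm [ 3.8 25.4 74.2] w 39.2 F 12.0
```

```bash
python3 -m inch '[[[34,2,12,0,0],[34,2,13,0,0],[34,0,0,10,0],[34,0,0,18,0],[34,0,0,18,0],[34,0,0,10,0],[34,0,0,0,0],[34,0,0,0,0]]]'; python3 to.py 0.528 -0.185 0.036
python3 - <<'E'
from h import *
S,T=cam("scene"),cam("top")
a=S["color"][140:240,220:340,::-1];b=S["color"][200:300,340:440,::-1]
a=cv2.resize(a,None,fx=3.8,fy=3.8);b=cv2.resize(b,None,fx=3,fy=3)
o=np.zeros((380,790,3),np.uint8);o[:380,:456]=a;o[:300,460:760]=b
cv2.imwrite("pics/a4.png",o)
E
```

```text
clock: 14.22
tcp_pos: [0.5288, -0.1858, 0.0546]
tool_rot: [[0.961, -0.277, -0.001], [-0.277, -0.961, 0.0], [-0.001, 0.0, -1.0]]
contact_force: [-0.2, 0.1, -0.2]
grip_width: 0.0393
grasp_force: 12.0
t 14.22 tcp [ 0.5288 -0.1858  0.0546] yaw -16.07 tilt [-0.001  0.    -1.   ] d_tool mm [-1.  -0.6 18.6] w 39.3 F 12.0
```

View pics/a4.png

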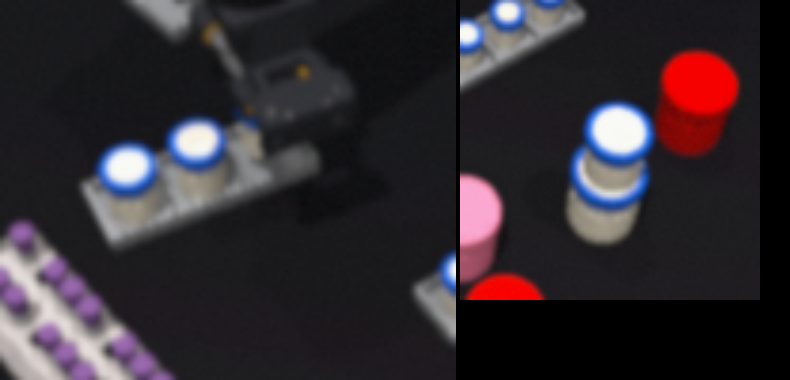

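The pot hangs upright over the empty third compartment (crop 252,140). The two-pot stack still stands (lid at crop 618,132). Now I'll lower and release.

```bash
python3 -m inch '[[[34,-1,0,8,0],[34,0,0,5,0],[34,0,0,3,0],[34,0,0,1,0],[34,0,0,1,0],[34,0,0,0,0],[34,0,0,0,0]]]'; python3 to.py 0.528 -0.185 0.036
```

```text
clock: 14.9
tcp_pos: [0.5281, -0.1853, 0.0368]
tool_rot: [[0.961, -0.276, 0.0], [-0.276, -0.961, -0.0], [0.0, 0.0, -1.0]]
contact_force: [-0.5, -0.1, -1.3]
grip_width: 0.0392
grasp_force: 12.0
t 14.9 tcp [ 0.5281 -0.1853  0.0368] yaw -16.05 tilt [ 0. -0. -1.] d_tool mm [-0.2 -0.3  0.8] w 39.2 F 12.0
```

```bash
python3 -m inch '[[[34,0,0,1,0],[42,0,0,0,0],[46,0,0,0,0],[54,0,0,0,0],[62,0,0,0,0],[62,0,0,-10,0],[62,0,0,-25,0],[88,0,0,-35,0],[88,0,0,-38,-0.07],[88,0,0,-38,-0.07]]]';python3 -m inch '[[[88,-4,-20,0,0],[88,-5,-36,0,0],[88,-5,-36,0,0],[88,-5,-36,0,0],[88,-5,-36,0,0],[88,-5,-36,0,0],[88,-5,-36,0,0],[88,-5,-36,0,0],[88,-5,-36,0,0],[88,-5,-20,0,0]]]'; python3 -m inch '[[[88,0,-16,0,0],[88,0,0,0,0],[88,0,0,0,0]]]'
python3 - <<'E'
from h import *
S,T=cam("scene"),cam("top")
a=S["color"][140:240,220:340,::-1];b=S["color"][180:300,320:440,::-1]
a=cv2.resize(a,None,fx=3.6,fy=3.6);b=cv2.resize(b,None,fx=3,fy=3)
o=np.zeros((380,800,3),np.uint8);o[:360,:432]=a;o[:360,436:796]=b
cv2.imwrite("pics/a5.png",o)
hs=cv2.cvtColor(S["color"],cv2.COLOR_RGB2HSV); w=(hs[...,1]<90)&(hs[...,2]>130)
for b in blobs(w,10):
    if 372<b[0][0]<412 and 210<b[0][1]<285: print(b[0].round(1),b[1].tolist(),onz(S,*b[0],.130).round(4))
E
python3 to.py 0.530 0.203 0.115
```

```text
clock: 15.73
tcp_pos: [0.5275, -0.1851, 0.1839]
tool_rot: [[0.991, -0.136, -0.001], [-0.136, -0.991, -0.0], [-0.001, 0.0, -1.0]]
contact_force: [0.8, -0.3, -1.3]
grip_width: 0.08
grasp_force: 0.0
clock: 16.57
tcp_pos: [0.525, 0.1513, 0.1828]
tool_rot: [[0.991, -0.135, 0.001], [-0.135, -0.991, 0.002], [0.001, -0.003, -1.0]]
contact_force: [0.5, 0.2, -0.3]
grip_width: 0.0877
grasp_force: 0.0
clock: 16.82
tcp_pos: [0.5275, 0.1625, 0.1822]
tool_rot: [[0.99, -0.138, 0.0], [-0.138, -0.99, -0.0], [0.0, 0.0, -1.0]]
contact_force: [0.1, -0.4, -0.4]
grip_width: 0.0879
grasp_force: 0.0
[392.4 243.3] [384, 236, 18, 15, 189] [0.533  0.2036 0.13  ]
[388.4 258.9] [379, 252, 21, 14, 176] [0.5701 0.2259 0.13  ]
[386.  273.2] [377, 267, 20, 13, 158] [0.6005 0.2474 0.13  ]
t 16.92 tcp [0.5277 0.1604 0.1819] yaw -8.13 tilt [ 0.    -0.001 -1.   ] d_tool mm [ -3.8 -42.6  66.9] w 88.1 F 0.0
```

View pics/a5.png

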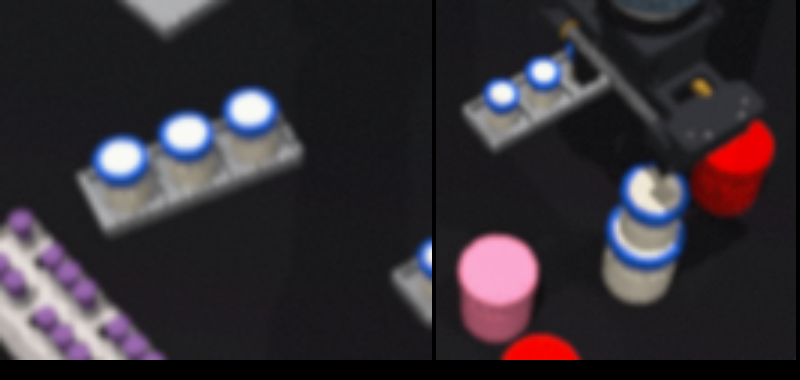

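Pot 40 stands in place (crop 250,112). The 60's lid is at crop (655,195), and the two-pot stack is upright.

```bash
python3 -m inch '[[[88,-1,-20,0,0],[88,-1,-23,0,0],[88,0,0,0,0],[88,0,0,0,0]]]';  python3 to.py 0.532 0.2035 0.115
```

```text
clock: 17.25
tcp_pos: [0.5317, 0.2046, 0.1818]
tool_rot: [[0.99, -0.14, -0.0], [-0.14, -0.99, -0.0], [-0.0, 0.0, -1.0]]
contact_force: [-0.6, -0.4, -0.4]
grip_width: 0.088
grasp_force: 0.0
t 17.25 tcp [0.5317 0.2046 0.1818] yaw -8.03 tilt [-0. -0. -1.] d_tool mm [ 0.5  1.  66.8] w 88.0 F 0.0
```

```bash
python3 -m inch '[[[88,0,1,12,0],[88,0,0,22,0],[88,0,0,22,0],[88,0,0,11,0],[88,0,0,0,0],[75,0,0,0,0],[65,0,0,0,0],[60,0,0,0,0],[58,0,0,0,0],[56,0,0,0,0]]]' 12; python3 -m inch '[[[54,0,0,0,0],[52,0,0,0,0],[50,0,0,0,0],[48,0,0,0,0],[44,0,0,0,0],[44,0,0,0,0],[44,0,0,0,0]]]' 15;  python3 to.py 0.532 0.2035 0.115
```

```text
clock: 18.08
tcp_pos: [0.5319, 0.2042, 0.1155]
tool_rot: [[0.99, -0.14, 0.001], [-0.14, -0.99, 0.0], [0.001, -0.001, -1.0]]
contact_force: [-0.9, -0.9, 0.6]
grip_width: 0.0573
grasp_force: 0.0
clock: 18.67
tcp_pos: [0.5315, 0.2039, 0.1148]
tool_rot: [[0.99, -0.14, 0.0], [-0.14, -0.99, -0.0], [0.0, 0.0, -1.0]]
contact_force: [-0.9, -1.5, 2.2]
grip_width: 0.0492
grasp_force: 15.0
t 18.67 tcp [0.5315 0.2039 0.1148] yaw -8.04 tilt [ 0. -0. -1.] d_tool mm [ 0.5  0.3 -0.2] w 49.2 F 15.0
```

```bash
python3 -m inch '[[[44,0,0,-8,0],[44,0,0,-18,0],[44,0,0,-20,0],[44,1,12,0,0],[44,1,24,0,0],[44,2,34,0,0],[44,2,34,0,0],[44,2,34,0,0],[44,2,34,0,0],[44,2,34,0,0]]]'; python3 -m inch '[[[44,2,34,0,0],[44,2,34,0,0],[44,2,34,0,0],[44,2,34,0,0],[44,2,34,0,0],[44,1,34,0,0],[44,1,34,0,0],[44,1,34,0,0],[44,1,34,0,0],[44,0,20,0,0]]]'; python3 -m inch '[[[44,0,0,0,-0.085],[44,0,0,0,-0.085],[44,0,0,0,0],[44,0,0,0,0]]]'; python3 to.py 0.475 -0.364 0.046
```

```text
clock: 19.5
tcp_pos: [0.5136, -0.0038, 0.1603]
tool_rot: [[0.99, -0.14, -0.001], [-0.14, -0.99, -0.0], [-0.001, 0.0, -1.0]]
contact_force: [0.4, -0.2, -1.5]
grip_width: 0.0494
grasp_force: 15.0
clock: 20.33
tcp_pos: [0.4806, -0.3313, 0.1602]
tool_rot: [[0.99, -0.144, -0.001], [-0.144, -0.99, -0.002], [-0.001, 0.002, -1.0]]
contact_force: [-0.3, -0.9, -1.3]
grip_width: 0.0493
grasp_force: 15.0
clock: 20.67
tcp_pos: [0.4822, -0.3264, 0.1602]
tool_rot: [[1.0, 0.027, -0.001], [0.027, -1.0, 0.001], [-0.001, -0.001, -1.0]]
contact_force: [0.7, 1.2, -1.5]
grip_width: 0.0494
grasp_force: 15.0
t 20.67 tcp [ 0.4822 -0.3264  0.1602] yaw 1.55 tilt [-0.001  0.001 -1.   ] d_tool mm [ -8.2  37.5 114.2] w 49.4 F 15.0
```

```bash
python3 -m inch '[[[44,-4,18,0,0],[44,-4,20,0,0],[44,0,0,15,0],[44,0,0,30,0],[44,0,0,30,0],[44,0,0,15,0],[44,0,0,0,0],[44,0,0,0,0]]]'; python3 to.py 0.475 -0.364 0.046
python3 - <<'E'
from h import *
S,T=cam("scene"),cam("top")
a=S["color"][80:170,230:350,::-1];b=S["color"][190:290,340:440,::-1]
a=cv2.resize(a,None,fx=3.8,fy=3.8);b=cv2.resize(b,None,fx=3,fy=3)
o=np.zeros((380,790,3),np.uint8);o[:342,:456]=a;o[:300,460:760]=b
cv2.imwrite("pics/a6.png",o)
hs=cv2.cvtColor(T["color"],cv2.COLOR_RGB2HSV); wt=(hs[...,1]<90)&(hs[...,2]>130)
hs=cv2.cvtColor(S["color"],cv2.COLOR_RGB2HSV); w=(hs[...,1]<90)&(hs[...,2]>130)
for b in blobs(w,10):
    if 372<b[0][0]<412 and 210<b[0][1]<285: print(b[0].round(1),b[1].tolist(),onz(S,*b[0],.072).round(4))
for b in blobs(wt,10):
    if 228<b[0][0]<260 and 215<b[0][1]<245: print("top",b[0].round(1),b[1].tolist(),onz(T,*b[0],.072).round(4))
E
```

```text
clock: 21.33
tcp_pos: [0.4756, -0.364, 0.0702]
tool_rot: [[1.0, 0.029, -0.001], [0.029, -1.0, 0.001], [-0.001, -0.001, -1.0]]
contact_force: [0.3, 0.1, -0.3]
grip_width: 0.0493
grasp_force: 15.0
t 21.33 tcp [ 0.4756 -0.364   0.0702] yaw 1.66 tilt [-0.001  0.001 -1.   ] d_tool mm [-0.6  0.  24.2] w 49.3 F 15.0
[389.5 256.2] [379, 247, 22, 19, 310] [0.5337 0.204  0.072 ]
[386.  273.2] [377, 267, 20, 13, 156] [0.5736 0.2301 0.072 ]
top [244.7 229.1] [236, 221, 18, 18, 251] [0.5328 0.2052 0.072 ]
```

View pics/a6.png

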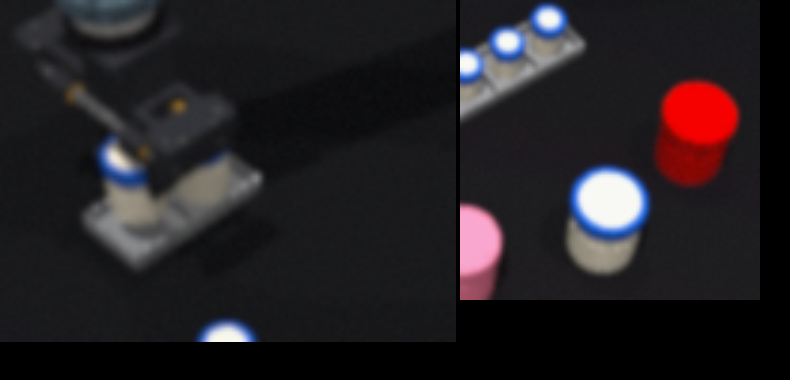

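The 60 pot hangs over its compartment (crop 140,215) and the largest pot is alone (lid at crop 610,202). Now I'll lower and release.

```bash
python3 -m inch '[[[44,-1,0,10,0],[44,0,0,8,0],[44,0,0,3,0],[44,0,0,1,0],[44,0,0,0,0],[44,0,0,0,0]]]'; python3 to.py 0.475 -0.364 0.046
```

```text
clock: 21.93
tcp_pos: [0.4751, -0.3647, 0.0488]
tool_rot: [[1.0, 0.03, 0.0], [0.03, -1.0, -0.0], [0.0, 0.0, -1.0]]
contact_force: [0.9, -0.1, -0.2]
grip_width: 0.0492
grasp_force: 15.0
t 21.93 tcp [ 0.4751 -0.3647  0.0488] yaw 1.7 tilt [ 0. -0. -1.] d_tool mm [-0.1 -0.7  2.8] w 49.2 F 15.0
```

```bash
python3 -m inch '[[[44,0,0,2,0],[44,0,0,1,0],[44,0,0,0,0]]]';python3 to.py 0.475 -0.364 0.046; python3 -m inch '[[[52,0,0,0,0],[56,0,0,0,0],[64,0,0,0,0],[72,0,0,0,0],[72,0,0,-10,0],[72,0,0,-25,0],[88,0,0,-35,0],[88,0,0,-35,0.085],[88,0,0,0,0.085],[88,0,-20,0,0]]]';python3 -m inch '[[[88,0,-36,0,0],[88,0,-36,0,0],[88,0,-36,0,0],[88,0,-36,0,0],[88,0,-36,0,0],[88,0,-36,0,0],[88,0,-36,0,0],[88,0,-36,0,0],[88,0,-36,0,0],[88,0,-36,0,0]]]'; python3 to.py 0.532 0.2045 0.15
```

```text
clock: 22.18
tcp_pos: [0.4752, -0.3647, 0.0458]
tool_rot: [[1.0, 0.03, 0.0], [0.03, -1.0, -0.0], [0.0, 0.0, -1.0]]
contact_force: [0.6, 0.1, -0.2]
grip_width: 0.0489
grasp_force: 15.0
t 22.18 tcp [ 0.4752 -0.3647  0.0458] yaw 1.71 tilt [ 0. -0. -1.] d_tool mm [-0.2 -0.7 -0.2] w 48.9 F 15.0
clock: 23.02
tcp_pos: [0.4781, -0.3499, 0.1543]
tool_rot: [[0.989, -0.15, 0.004], [-0.15, -0.989, -0.006], [0.005, 0.005, -1.0]]
contact_force: [-0.4, 0.1, -0.7]
grip_width: 0.0882
grasp_force: 0.0
clock: 23.85
tcp_pos: [0.5282, 0.0134, 0.1516]
tool_rot: [[0.99, -0.14, 0.001], [-0.14, -0.99, -0.0], [0.001, 0.0, -1.0]]
contact_force: [1.2, -0.1, 0.1]
grip_width: 0.0879
grasp_force: 0.0
t 23.85 tcp [0.5282 0.0134 0.1516] yaw -8.04 tilt [ 0.001 -0.    -1.   ] d_tool mm [ -23.  -189.8    1.6] w 87.9 F 0.0
```

```bash
python3 -m inch '[[[88,-4,-30,0,0],[88,-4,-34,0,0],[88,-4,-34,0,0],[88,-4,-34,0,0],[88,-4,-34,0,0],[88,-3,-20,0,0],[88,0,-3,0,0],[88,0,0,0,0],[88,0,0,0,0]]]'; python3 to.py 0.533 0.2045 0.057
python3 - <<'E'
from h import *
S=cam("scene")
a=S["color"][80:170,230:350,::-1];b=S["color"][190:290,340:440,::-1]
a=cv2.resize(a,None,fx=3.8,fy=3.8);b=cv2.resize(b,None,fx=3,fy=3)
o=np.zeros((380,790,3),np.uint8);o[:342,:456]=a;o[:300,460:760]=b
cv2.imwrite("pics/a7.png",o)
E
```

```text
clock: 24.6
tcp_pos: [0.5319, 0.2005, 0.1509]
tool_rot: [[0.99, -0.141, 0.0], [-0.141, -0.99, -0.001], [0.0, 0.001, -1.0]]
contact_force: [-0.1, -1.1, -0.0]
grip_width: 0.0883
grasp_force: 0.0
t 24.6 tcp [0.5319 0.2005 0.1509] yaw -8.09 tilt [ 0.    -0.001 -1.   ] d_tool mm [ 0.5 -4.2 93.9] w 88.3 F 0.0
```

View pics/a7.png

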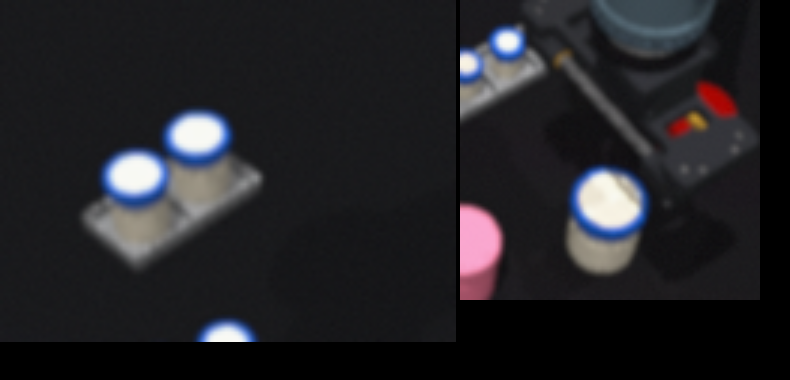

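Pot 60 stands in its compartment (crop 135,180), and the largest pot is under the gripper (crop 610,202).

```bash
python3 -m inch '[[[88,0,-4,0,0],[88,0,0,10,0],[88,0,0,20,0],[88,0,0,15,0],[88,0,0,0,0],[88,0,0,0,0]]]'; python3 to.py 0.533 0.2045 0.057
```

```text
clock: 25.15
tcp_pos: [0.5316, 0.2051, 0.1048]
tool_rot: [[0.99, -0.14, -0.002], [-0.14, -0.99, -0.001], [-0.002, 0.001, -1.0]]
contact_force: [0.3, -0.4, -0.1]
grip_width: 0.0883
grasp_force: 0.0
t 25.15 tcp [0.5316 0.2051 0.1048] yaw -8.07 tilt [-0.002 -0.001 -1.   ] d_tool mm [ 1.5  0.4 47.8] w 88.3 F 0.0
```

```bash
python3 -m inch '[[[88,1,0,12,0],[88,0,0,15,0],[88,0,0,14,0],[88,0,0,6,0],[88,0,0,0,0],[80,0,0,0,0],[72,0,0,0,0],[68,0,0,0,0],[66,0,0,0,0],[64,0,0,0,0]]]' 15;  python3 -m inch '[[[62,0,0,0,0],[60,0,0,0,0],[58,0,0,0,0],[55,0,0,0,0],[54,0,0,0,0],[54,0,0,0,0],[54,0,0,0,0]]]' 20; python3 to.py 0.533 0.2045 0.057
```

```text
clock: 25.98
tcp_pos: [0.5336, 0.2058, 0.0593]
tool_rot: [[0.99, -0.14, 0.001], [-0.14, -0.99, 0.0], [0.001, -0.0, -1.0]]
contact_force: [0.9, -0.3, 1.0]
grip_width: 0.0643
grasp_force: 0.5
clock: 26.57
tcp_pos: [0.5334, 0.2052, 0.0588]
tool_rot: [[0.99, -0.14, -0.0], [-0.14, -0.99, -0.001], [0.0, 0.001, -1.0]]
contact_force: [-0.7, -5.0, 5.4]
grip_width: 0.0593
grasp_force: 20.0
t 26.57 tcp [0.5334 0.2052 0.0588] yaw -8.06 tilt [-0.    -0.001 -1.   ] d_tool mm [-0.3  0.7  1.8] w 59.3 F 20.0
```

```bash
python3 -m inch '[[[54,0,0,-8,0],[54,0,0,-18,0],[54,0,0,-25,0],[54,0,0,-25,0],[54,-8,-6,0,0],[54,-16,-20,0,0],[54,-16,-30,0,0],[54,-12,-30,0,0],[54,-8,-30,0,0],[54,-5,-30,0,0]]]'; python3 -m inch '[[[54,0,-25,0,0],[54,0,-8,0,0],[54,0,0,0,0],[54,0,0,0,0]]]'; python3 to.py 0.4937 0.391 0.062
python3 - <<'E'
from h import *
S=cam("scene")
a=S["color"][250:380,390:500,::-1]
cv2.imwrite("pics/a8.png",cv2.resize(a,None,fx=4,fy=4))
E
```

```text
clock: 27.4
tcp_pos: [0.4867, 0.3622, 0.1341]
tool_rot: [[0.99, -0.138, -0.002], [-0.138, -0.99, 0.001], [-0.002, -0.001, -1.0]]
contact_force: [1.6, -0.2, -2.2]
grip_width: 0.0592
grasp_force: 20.0
clock: 27.73
tcp_pos: [0.4932, 0.3917, 0.1339]
tool_rot: [[0.99, -0.139, -0.001], [-0.139, -0.99, -0.001], [-0.001, 0.001, -1.0]]
contact_force: [0.5, 0.1, -1.8]
grip_width: 0.0591
grasp_force: 20.0
t 27.73 tcp [0.4932 0.3917 0.1339] yaw -7.99 tilt [-0.001 -0.001 -1.   ] d_tool mm [ 0.7  0.5 71.9] w 59.1 F 20.0
```

View pics/a8.png

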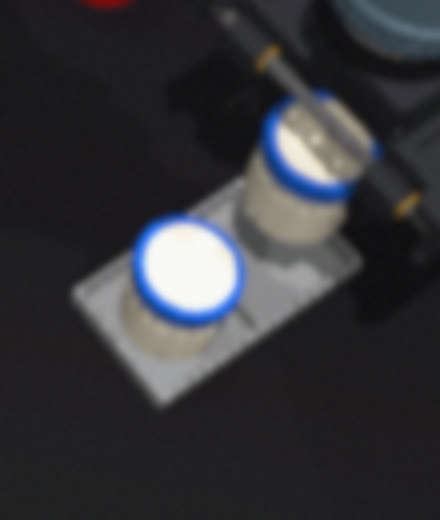

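The largest pot hangs upright over the empty compartment (crop 295,190), clear of its neighbour. Now I'll lower it.

```bash
python3 -m inch '[[[54,0,0,12,0],[54,0,0,20,0],[54,0,0,20,0],[54,0,0,10,0],[54,0,0,6,0],[54,0,0,2,0],[54,0,0,0,0],[54,0,0,0,0]]]'; python3 to.py 0.4937 0.391 0.062
```

```text
clock: 28.45
tcp_pos: [0.4944, 0.3924, 0.0655]
tool_rot: [[0.99, -0.14, 0.001], [-0.14, -0.99, 0.001], [0.001, -0.001, -1.0]]
contact_force: [-0.2, 0.1, -1.2]
grip_width: 0.0596
grasp_force: 20.0
t 28.45 tcp [0.4944 0.3924 0.0655] yaw -8.04 tilt [ 0.001  0.001 -1.   ] d_tool mm [-0.5  1.5  3.5] w 59.6 F 20.0
```

```bash
python3 -m inch '[[[54,0,1,2,0],[54,0,0,1,0],[54,0,0,0.5,0],[54,0,0,0,0],[54,0,0,0,0]]]';python3 to.py 0.4937 0.391 0.062; python3 -m inch '[[[62,0,0,0,0],[66,0,0,0,0],[74,0,0,0,0],[80,0,0,0,0],[80,0,0,0,0],[80,0,0,-10,0],[80,0,0,-25,0],[80,0,0,-35,0],[80,0,0,-38,0],[80,0,0,-38,0]]]'; python3 -m inch '[[[80,0,36,0,0],[80,0,36,0,0],[80,0,36,0,0],[80,0,0,0,0],[80,0,0,0,0]]]'
python3 - <<'E'
from h import *
S=cam("scene");T=cam("top")
a=S["color"][250:380,390:500,::-1]; b=S["color"][90:330,230:420,::-1]
o=np.zeros((480,800,3),np.uint8);o[:455,:385]=cv2.resize(a,(385,455));o[:480,400:780]=cv2.resize(b,(380,480))
cv2.imwrite("pics/a9.png",o)
E
```

```text
clock: 28.87
tcp_pos: [0.4941, 0.3912, 0.0619]
tool_rot: [[0.99, -0.14, 0.001], [-0.14, -0.99, 0.0], [0.001, -0.0, -1.0]]
contact_force: [-1.2, -1.7, 4.5]
grip_width: 0.0591
grasp_force: 20.0
t 28.87 tcp [0.4941 0.3912 0.0619] yaw -8.04 tilt [ 0.001  0.    -1.   ] d_tool mm [-0.4  0.3 -0.1] w 59.1 F 20.0
clock: 29.7
tcp_pos: [0.4934, 0.391, 0.2093]
tool_rot: [[0.99, -0.139, -0.0], [-0.139, -0.99, -0.0], [-0.0, 0.0, -1.0]]
contact_force: [0.9, 0.1, 1.0]
grip_width: 0.0798
grasp_force: 0.0
clock: 30.12
tcp_pos: [0.4791, 0.282, 0.208]
tool_rot: [[0.99, -0.143, 0.001], [-0.143, -0.99, -0.001], [0.001, 0.001, -1.0]]
contact_force: [-0.1, 0.5, 0.4]
grip_width: 0.0796
grasp_force: 0.0
```

View pics/a9.png

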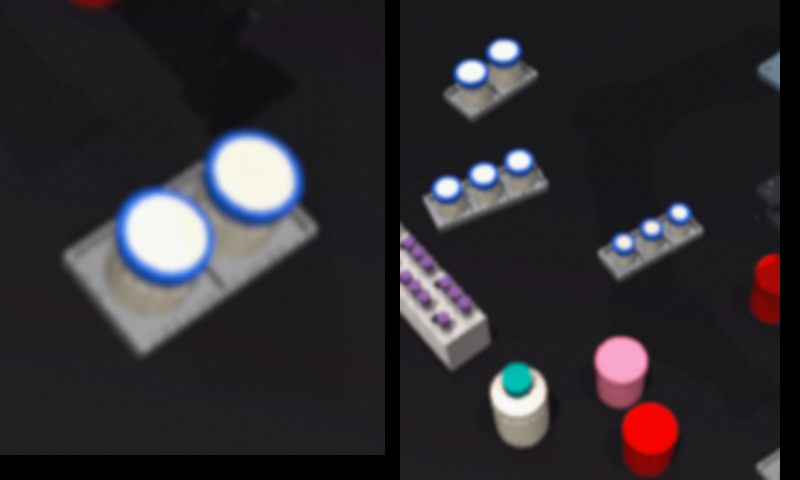

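All four pots stand in their compartments and are evenly spaced with their neighbours: 120 at crop (253,175), 60 at (471,73), 40 at (519,162) and 20 at (624,243). The rack and bottle have not moved.

```bash
python3 -c "
from plant import job
print(job.sign_off())"
```

```text
the job is handed in; nothing more can be done
None
```

All four pots stand upright in the empty compartments of their own trays, with the tube rack and reagent bottle undisturbed in the last picture; I handed the job in at about 30 s of the 99 s allowed, and no verdict came back.

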